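# Index the sample carousel and lock it

### The job

On the loading station, turn the white sample carousel by pushing its finger posts, without gripping or lifting it, until its wide rim notch faces the spring pawl and the pawl drops fully in; then, before letting go, prove that it holds by keeping a steady push of about 11 N on the post against the pawl for one second. After that push the lock bolt fully home by its tab, into the narrow slot. Never push the carousel or the bolt with more than 18 N, do not touch the pawl, and leave the other things where they stand.

Things in the scene. Friction and masses are not known exactly. Their poses are not given: they have to be found in the camera images.
- loader: Fixed grey deck, 220 x 230 mm, 30 mm thick. Origin: centre of its underside; z up. The carousel turns about its z axis (the carousel's pin sits in a hole here with about 1 mm play, under a fixed hub cap 40 mm across, top 50 mm above the bench). Index pawl along +x, lock bolt along +y, in low grey housings (pawl's at x 76 to 108 mm, bolt's at y 72 to 86 mm) with tops 48 mm above the bench.
- mark (a point): Where the nose face of the index pawl stands when it has sprung fully home, 58 mm from the turning axis along the loader's +x, 37 mm above the bench. The pawl's steel nose is the mark that the notch must face.
- index_pawl (a joint): Slide of the steel spring pawl, m: 0 = fully home (inward), about 0.007 riding on the carousel's rim, on which its spring presses with about 3 N. The square nose is 14 mm wide: it drops into the 16 mm notch as that comes by and then bars turning either way. It cannot enter the narrower slot.
- carousel: Loose white disc, 130 mm across, 14 mm thick, about 0.35 kg, with a ring of dark wells, flat on the deck (top 44 mm above the bench). Origin: centre of its underside; z up. Rim notch at its +x (16 wide, 8 deep), narrower slot at its +y (11 wide, 8 deep). Turns both ways, dragging 1 to 5 N at a post, until the pawl drops in: then a hard stop. Fragile.
- notch (a point): Point on the carousel's notch floor, 58 mm from its centre along its +x, 7 mm above its underside.
- post (a point): Centre of the top of the upright finger post opposite the notch, 48 mm from the carousel's centre along its -x. It and two like it, at 60 and 300 degrees counter-clockwise from the carousel's +x, are round, 12 mm thick, and stand from 44 to 72 mm above the bench.
- lock_bolt (a joint): Slide of the steel lock bolt, m: 0 = drawn back, 0.011 = fully home, about 0.004 where it meets the rim if the slot does not face it. Moves towards the axis (the loader's -y), stays where it is left, drags with about 2 N. Its tongue is 7 mm wide.
- bolt_tab (a point): Centre of the top edge of the lock bolt's upright black push tab; at joint 0 it lies 103 mm from the axis along the loader's +y. The tab is 24 mm wide, 6 mm thick (along the slide) and stands from 42 to 70 mm above the bench.
- control_vial: Small capped vial, 18 mm across, 36 mm tall, standing on the deck corner at about x -88, y -90 mm in the loader's frame; a bystander, leave it standing; origin at the centre of its underside.
- stain_jar: Small amber jar, 18 mm across, 34 mm tall, standing on the deck corner at about x +90, y -95 mm in the loader's frame; a bystander, leave it standing; origin at the centre of its underside.
- diluent: White bottle, 66 mm across, 130 mm tall, bystander; origin at the centre of its underside.
- alcohol: Clear bottle, 56 mm across, 150 mm tall, bystander; origin at the centre of its underside.
- swab_tray: Empty open white tray 130 x 90 x 35 mm, bystander; origin at the centre of its underside.
- tube_rack: Black tube rack with capped tubes, 70 x 200 x 94 mm, bystander; origin at the centre of its underside.
- tip_box: Grey closed box 110 x 80 x 55 mm, bystander; origin at the centre of its underside.
Mind the look-alikes: they are no part of the job. Leave any yellow look-alike of the carousel alone.

How it is judged:
On the way, in this order (a step that is already met when the one before it is completed fails the run):
1. with the bolt still back, the pawl has dropped fully into the notch and the carousel is held against it with a steady push of 7 to 15 N (value of joint index_pawl below 0.002 m and horizontal distance between notch and mark below 0.004 m and z of carousel in the frame of loader below 0.0325 m and angle between carousel's own z axis and vertical below 0.03 rad and value of joint lock_bolt below 0.005 m and contact force between the fingers and carousel between 7 and 15 N), for 0.5 s.
2. the lock bolt is fully home in the slot (value of joint lock_bolt above 0.009 m), for 0.2 s.
At the end, for the whole second after the job is handed in: The carousel lies flat and still on the deck, its notch within 4 mm of the mark, the spring pawl within 2 mm of fully home in it, and the lock bolt within 2 mm of fully home in the slot (value of joint index_pawl below 0.002 m and horizontal distance between notch and mark below 0.004 m and z of carousel in the frame of loader below 0.0325 m and angle between carousel's own z axis and vertical below 0.03 rad and value of joint lock_bolt above 0.009 m and linear speed of carousel below 0.01 m/s); the robot touches nothing.
It fails at once if the carousel is pushed with more than 18 N (contact force between any of the fingers, the arm and carousel above 18 N).
It fails at once if the lock bolt is pushed with more than 18 N (contact force between any of the fingers, the arm and lock_bolt above 18 N).
It fails at once if the carousel is lifted or tipped (z of carousel in the frame of loader above 0.037 m or angle between carousel's own z axis and vertical above 0.1 rad).
It fails at once if the pawl is handled (contact force between any of the fingers, the arm and index_pawl above 3 N).
It fails at once if a bystander is moved more than 20 mm or knocked over (distance of any of control_vial, stain_jar, diluent, alcohol, swab_tray, tube_rack, tip_box from where it was at the start of the episode above 0.02 m or angle between any of control_vial, stain_jar, diluent, alcohol, swab_tray, tube_rack, tip_box's own z axis and vertical above 0.4 rad).
It also fails if it takes over 61 s, if anything falls off the work surface, if the arm or the gripper's body presses on something with over 40 N, if the wrist force passes 120 N, or if a joint passes its speed limit or range.

### The arm

A 6-joint arm with a two-finger parallel gripper is mounted at the origin on the work surface. World frame = base frame: x ahead of the robot, y to its left, z up, the work surface at z = 0. Lengths are in m, angles in rad, forces in N, time in s.
With the tool pointing down it reaches from about 0.4 to 0.825 m from the base axis. Payload 7 kg.
Tool frame: the origin (TCP) lies between the finger pads; the fingertips stand 22 mm ahead of it and the grasp point (between the pads) lies 3 mm ahead of it (arm.tip_reach is the distance from the TCP to the fingertips, in m); z points along the fingers, y is the line along which they close (so a half turn about z gives the same grasp; the last joint's range is limited). The gripper opens to 88 mm and grips with 3 to 60 N. Pads are 19 mm wide; open, the fingers measure 130 mm over their backs; the gripper's body (78 mm by 193 mm) begins 47 mm behind the grasp point.
Start: joints at [1.571, 0.359, 0.012, 0, -1.224, -0.288], TCP at [0.192, 0.647, 0.249] pointing down, gripper open.
Joint ranges: [-3.07, 3.07], [-1.43, 2.12], [-1.02, 1.25], [-3.03, 1.67], [-3.05, -0], [-3.03, 3.03]. Speed limits (rad/s): [2.39, 2.39, 3.01, 3.14, 3.14, 3.14].

### API

Orientations are given as [roll, pitch, yaw] about the fixed x, y, z axes, in that order (R = Rz(yaw) Ry(pitch) Rx(roll)).
In Python, from station import arm, viewer gives the robot as it stands. The module is installed in compiled form; this text tells all that it offers.
- The arm moves only by the tool apply_moves, never from a script. Its argument "commands" is a list that holds one entry, the list of rows, each a list of 5 numbers: the closure, from -1 (fully open) to 1 (shut), then the shift along the world's x, y, z as a fraction of full scale, then the turn about the world's z as a fraction of full scale. In form: [[[fingers, tx, ty, tz, yaw], ...]]. A call has 1 to 12 rows; each row shifts and turns the commanded pose from where the row before left it; what a row does not reach is not made up. Full scale, the value 1, is 20 cm for a shift and pi rad for a turn. A row lasts 1/10 s, in which the tool goes at most 50 mm and 8.59 degrees, less where a joint would pass 70% of its speed; a pose out of reach is approached as far as the arm can. A call with a number of a shift or a turn outside -1 to 1 is refused whole. A call with a gripper value outside its range is refused whole. The fingers move at their own pace and stop on an object; "force" is the grip in N (left out, the last holds). Time passes only in rows, so rows that do not move let the fingers close. It gives the time, the measured TCP pose, the force, the opening and the grip force at its end, in the units of the state.
- arm.get_state(): the state, without advancing time (a new reading comes with each control period).
- viewer.grab_frame(name): name is "scene" or "top" or "wrist"; returns a dict with "image" (480x640x3 uint8, blue, green, red), "mtx" (3x3 intrinsics, pixels), "rvec" (rotation vector, rad) and "tvec" (3), from world to camera coordinates, as OpenCV has them. Camera axes: x right, y down, z forward; pixel columns grow to the right and rows downward; lengths in m; the calibration is good to about 2 mm. A picture is of the moment at which its call begins. There is no depth.
- arm.job_done(): hands the job in; it is judged then, once.
The state is a dict: "t": time; "q": joint angles; "qd": joint speeds; "joint_efforts": joint torques, N m; "eef_pos": TCP position; "ee_rot": TCP orientation; "force": force on the tool from outside, world axes, zero at the start; "moment": the same for the moment, N m; "width": finger opening in m; "gripper_force": force on a finger pad.
Only numpy, scipy, OpenCV 4.12 (cv2) and the standard library are available. Lean on these libraries where they do the work, as an engineer would, in place of code of your own. Each camera call takes 0.05 s, during which the arm holds its last target. There are 200 camera calls.

## Working session

There is one attempt and no reset: what is moved stays moved. The work goes in short steps, Python scripts to look and compute and a tool call to move; the robot and the scene stay as the last step left them, time stands still between calls to the robot, and variables do not carry over. Pictures are saved under pics/ and viewed, at most 10 in all, crops included, and the job is handed in when it is done.

Besides the shell and the picture viewer there is one more tool, called after "Request:" as name(argument=value, ...) on one line, values as JSON. apply_moves: Moves the arm, as the interface text tells. Shift numbers are shares of 20 cm and turn numbers shares of pi rad, none past 1 either way. Its arguments: {"type":"object","properties":{"commands":{"type":"array","items":{"type":"array","items":{"type":"array","items":{"type":"number"}}}},"force":{"type":"number"}},"required":["commands"]}

```bash
mkdir -p pics; cat > h.py <<'E'
import numpy as np, cv2
from station import arm, viewer
def grab(n,f):
    d=viewer.grab_frame(n); cv2.imwrite('pics/'+f,d['image'])
    np.savez('pics/'+f+'.npz',**{k:np.array(d[k]) for k in('image','mtx','rvec','tvec')}); return d
def load(f): return np.load('pics/'+f+'.npz')
def ray(d,uv,z):
    K=np.array(d['mtx']);R=cv2.Rodrigues(np.array(d['rvec'],float))[0];t=np.array(d['tvec'],float).ravel()
    c=-R.T@t; v=R.T@np.linalg.inv(K)@np.array([uv[0],uv[1],1.]); return c+v*(z-c[2])/v[2]
def proj(d,p): return cv2.projectPoints(np.array(p,float).reshape(-1,3),np.array(d['rvec'],float),np.array(d['tvec'],float),np.array(d['mtx']),None)[0].reshape(-1,2)
E
python3 - <<'E'
from h import *
a=grab('top','top0.png');b=grab('scene','scene0.png')
for d in(a,b):
    R=cv2.Rodrigues(np.array(d['rvec'],float))[0];print(-R.T@np.array(d['tvec']).ravel(),np.array(d['mtx']).ravel()[:6])
print(arm.get_state())
E
```

```text
[ 0.25385303 -0.00378973  1.32613757] [469.63636044   0.         319.06021326   0.         469.63636044
 233.10490839]
[ 1.26214667 -0.23597517  0.75532187] [437.74651908   0.         316.36900201   0.         437.74651908
 236.33645981]
{'t': 0.1, 'q': array([ 1.57107635e+00,  3.59360962e-01,  1.11366620e-02, -2.90008887e-04,
       -1.22407855e+00, -2.88115198e-01]), 'qd': array([ 0.00103918, -0.00244071,  0.00101464,  0.00070728, -0.00014389,
       -0.0001049 ]), 'joint_efforts': array([-6.17831884e-04, -5.84162486e+01,  2.93752885e+01,  7.01539904e+00,
        1.01691057e-02, -5.44920022e-05]), 'eef_pos': array([0.19152176, 0.64684141, 0.24768411]), 'ee_rot': array([ 3.14007076e+00, -1.66708555e-04, -2.87933799e-01]), 'force': array([0.33340673, 0.16979406, 0.4154162 ]), 'moment': array([ 0.01792867, -0.02911924, -0.00757728]), 'gripper_force': 0.0, 'width': 0.08764796383983531}
```

View pics/top0.png

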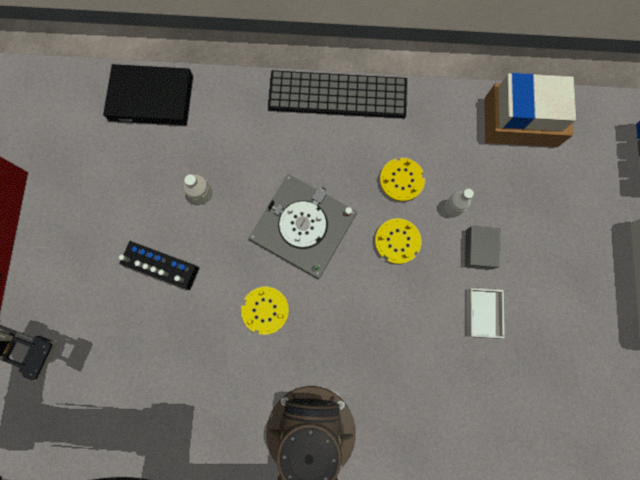

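View pics/scene0.png

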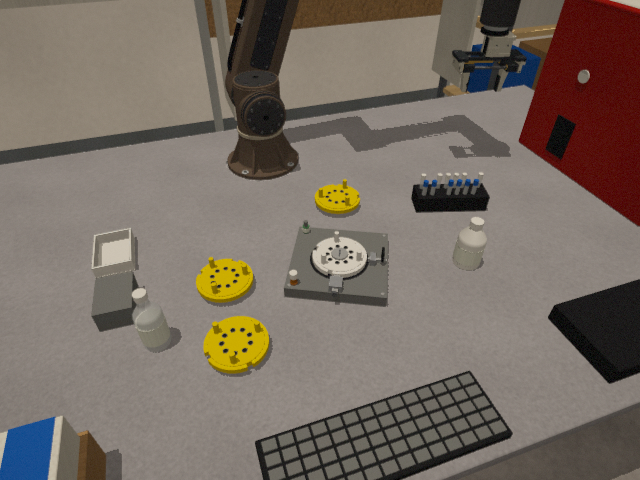

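The white carousel is at about (303,224) in top. The pawl housing is at (319,195) and the bolt housing at (277,210). The yellow look-alikes are at (402,180), (398,241) and (265,310). The white one fits, as it is on the grey deck. I'll confirm this in an enlarged crop.

```bash
python3 - <<'E'
from h import *
a=load('top0.png');b=load('scene0.png')
A=cv2.resize(a['image'][165:290,240:365],(600,600),interpolation=cv2.INTER_CUBIC)
cv2.imwrite('pics/c1.png',A)
B=cv2.resize(b['image'][215:310,275:400],(790,600),interpolation=cv2.INTER_CUBIC)
cv2.imwrite('pics/c2.png',B)
E
```

```text
(no output)
```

View pics/c1.png

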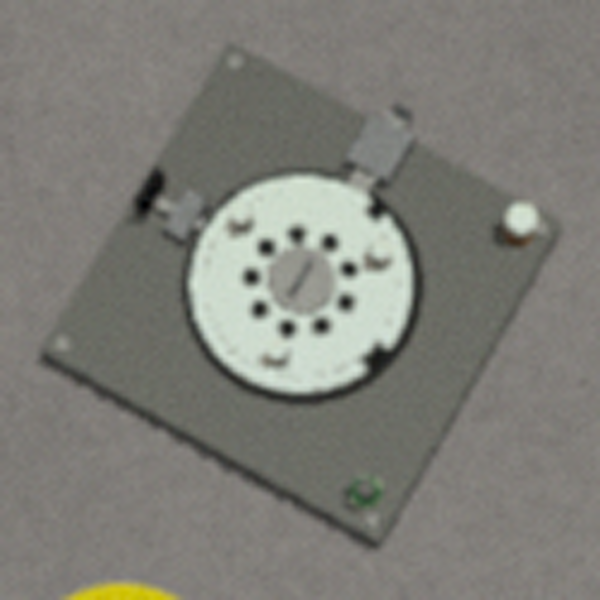

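View pics/c2.png

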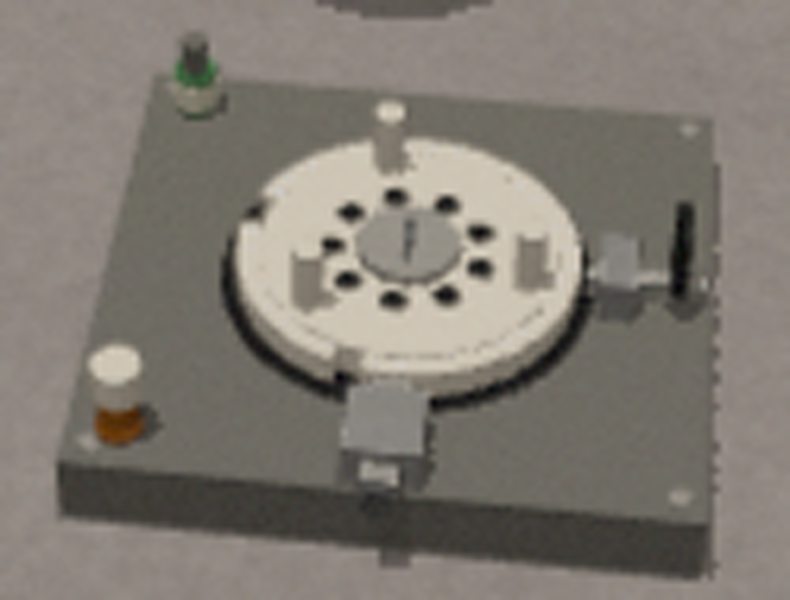

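Crop findings: the white carousel has dark hub wells, and two rim cuts show at crop (375,208) and (376,357). The second is 90° clockwise of the first, and the post at (238,225) is opposite it, so the second is the notch and the first is the slot. The pawl is at (365,180) and the bolt tab at (150,193). The carousel therefore needs a turn of about 104° counter-clockwise. I'll push the post at (275,357), which ends up on the clear right side.

```bash
python3 - <<'E'
from h import *
a=load('top0.png');b=load('scene0.png')
f=lambda x,y:(240+(x+.5)/4.8-.5,165+(y+.5)/4.8-.5)
im=a['image'];hsv=cv2.cvtColor(im,cv2.COLOR_BGR2HSV)
m=((hsv[...,2]>165)&(hsv[...,1]<40)).astype(np.uint8)
m[:,:270]=0;m[:,338:]=0;m[:190]=0;m[255:]=0
cs=max(cv2.findContours(m,0,2)[0],key=cv2.contourArea)
e=cv2.fitEllipse(cv2.convexHull(cs));print(e)
c=ray(a,e[0],.044);print('centre',c,'diam',2*np.linalg.norm(ray(a,(e[0][0]+e[1][0]/2,e[0][1]),.044)-c))
hub=ray(a,f(302,281),.050);print('hub',hub)
ang=lambda p:np.degrees(np.arctan2(*(p-c)[1::-1]))
for n,p,z in[('notch',(376,357),.044),('slot',(375,208),.044),('P',(240,221),.06),('P60',(377,254),.06),('P300',(274,356),.06),('pawl',(367,182),.037),('pawlhousing',(381,145),.048),('bolt',(185,213),.048),('tab',(150,190),.07),('vial',(365,490),.06),('jar',(520,220),.064)]:
    w=ray(a,f(*p),z);print(n,w.round(4),ang(w).round(1),(np.linalg.norm((w-c)[:2])*1e3).round(1))
C=[ray(a,f(*p),.03) for p in[(232,45),(560,228),(380,547),(42,355)]]
print(np.mean(C,0)); 
for i in range(4):
  d=C[(i+1)%4]-C[i];print(np.linalg.norm(d),np.degrees(np.arctan2(d[1],d[0])))
g=lambda x,y:(275+(x+.5)/6.32-.5,215+(y+.5)/6.316-.5)
for n,p,z in[('hub',(408,242),.05),('P top',(0,0),.072),('P300top',(391,110),.072),('notch',(258,210),.044),('tabtop',(685,203),.07)]:
    if n!='P top':
        w=ray(b,g(*p),z);print('scene',n,w.round(4),ang(w).round(1),(np.linalg.norm((w-c)[:2])*1e3).round(1))
E
```

```text
((302.33929443359375, 223.58157348632812), (44.6627197265625, 45.800628662109375), 70.33519744873047)
centre [0.55365678 0.05700975 0.044     ] diam 0.1252559811768283
hub [0.55353221 0.05630573 0.05      ]
notch [0.5124 0.0106 0.044 ] -131.6 62.1
slot [0.6017 0.0168 0.044 ] -40.0 62.7
P [0.5846 0.0942 0.06  ] 50.2 48.4
P60 [0.5699 0.0136 0.06  ] -69.5 46.3
P300 [0.5061 0.0688 0.06  ] 166.1 49.0
pawl [0.6192 0.0226 0.037 ] -27.7 74.0
pawlhousing [0.6392 0.0156 0.048 ] -25.9 95.1
bolt [0.5906 0.1277 0.048 ] 62.4 79.7
tab [0.5972 0.1467 0.07  ] 64.1 99.7
vial [0.4322 0.0119 0.06  ] -159.6 129.6
jar [ 0.5943 -0.0678  0.064 ] -72.0 131.2
[0.55250768 0.05598937 0.03      ]
0.2270846832538032 -116.61351810507635
0.21793070480818383 154.15500772050754
0.22800411997386635 63.901366908637705
0.21996922750282177 -26.089219311571423
scene hub [0.5574 0.0559 0.05  ] -16.0 3.9
scene P300top [0.5077 0.0672 0.072 ] 167.5 47.1
scene notch [0.5161 0.0105 0.044 ] -128.9 59.8
scene tabtop [0.5906 0.1522 0.07  ] 68.8 102.1
```

Request:
apply_moves(commands=[[[1,0.089,-0.1535,0,-0.0264],[1,0.089,-0.1535,0,-0.0264],[1,0.089,-0.1535,0,-0.0264],[1,0.089,-0.1535,0,-0.0264],[1,0.089,-0.1535,0,-0.0264],[1,0.089,-0.1535,0,-0.0264],[1,0.089,-0.1535,0,-0.0264],[1,0.089,-0.1535,0,-0.0264],[1,0.089,-0.1535,0,-0.0264],[1,0.089,-0.1535,0,-0.0264],[1,0.089,-0.1535,0,-0.0264],[1,0.089,-0.1535,0,-0.0264]]], force=20)

```text
t: 1.3
eef_pos: [0.4055, 0.2773, 0.2484]
ee_rot: [3.141, -0.0, -1.286]
force: [-0.1, 0.3, 0.4]
width: 0.0017
gripper_force: 0.0
```

Request:
apply_moves(commands=[[[1,0.089,-0.1535,0,-0.0264],[1,0.089,-0.1535,0,-0.0264],[1,0.089,-0.1535,0,-0.0264],[1,0.089,-0.1535,0,-0.0264],[1,0.089,-0.1535,0,-0.0264],[1,0.089,-0.1535,0,-0.0264],[1,0,0,-0.1,0],[1,0,0,-0.1,0],[1,0,0,-0.1,0],[1,0,0,0,0],[1,0,0,0,0]]])

```text
t: 2.4
eef_pos: [0.512, 0.0945, 0.1887]
ee_rot: [3.141, -0.001, -1.78]
force: [0.8, 0.2, -0.2]
width: 0.0004
gripper_force: 0.0
```

```bash
python3 - <<'E'
from h import *
s=arm.get_state();print(s)
d=grab('wrist','w1.png');grab('top','top1.png')
c=np.array([.5535,.0565]);
for n,p in [('centre',[*c,.05])]+[(str(k),[c[0]+.048*np.cos(np.radians(k)),c[1]+.048*np.sin(np.radians(k)),.072]) for k in(168,288,48)]: print(n,proj(d,p))
E
```

```text
{'t': 2.4, 'q': array([ 5.59971207e-01,  1.55032269e-01, -4.10587564e-01,  3.60700061e-04,
       -1.00609763e+00, -7.69859806e-01]), 'qd': array([ 0.00356498, -0.01644586,  0.02092552,  0.00708979, -0.0034689 ,
        0.00051657]), 'joint_efforts': array([-1.58162196e-01, -3.77166760e+01,  2.51902431e+01,  5.99127218e+00,
        1.81279593e-02, -2.40599475e-03]), 'eef_pos': array([0.51201394, 0.09448432, 0.18874089]), 'ee_rot': array([ 3.14114321e+00, -8.59813243e-04, -1.78049156e+00]), 'force': array([ 0.77544129,  0.17056622, -0.23038804]), 'moment': array([ 0.06826838, -0.1422548 , -0.0204054 ]), 'gripper_force': 0.0, 'width': 0.0003572014214882568}
centre [[253.67213316 194.74335693]]
168 [[324.50762554 200.06629881]]
288 [[204.32735205 131.35469266]]
48 [[214.08095952 263.29732927]]
```

View pics/w1.png

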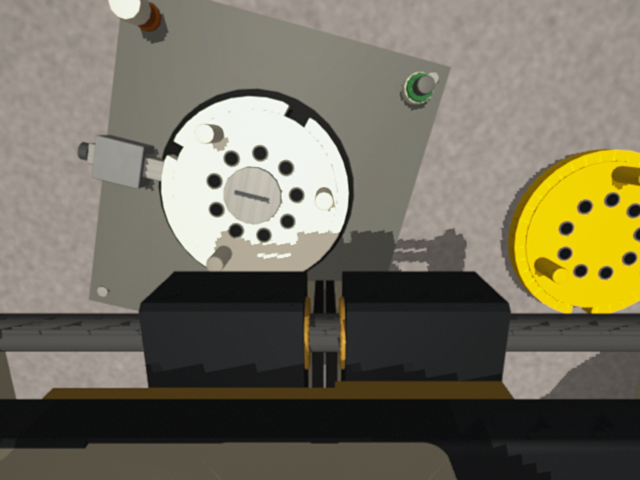

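Request:
apply_moves(commands=[[[1,0,0,-0.145,0],[1,0,0,-0.145,0],[1,0,0,-0.145,0],[1,0,0,-0.145,0],[1,0,0,0,0],[1,-0.0035,-0.0165,0,0],[1,-0.0035,-0.0165,0,0],[1,-0.0035,-0.0165,0,0],[1,0,0,0,0]]])

```text
t: 3.4
eef_pos: [0.5103, 0.0846, 0.0738]
ee_rot: [-3.14, 0.001, -1.781]
force: [-0.4, 0.0, 0.5]
width: 0.0005
gripper_force: 0.0
```

```bash
python3 - <<'E'
from h import *
c=np.array([.5535,.0565]); p0=np.array([-.04695+.0031,.00998+.0147])  # contact pose rel. centre at yaw -102
print(arm.get_state()['eef_pos'],arm.get_state()['force'],'contact tcp',c+p0)
r=lambda t:np.array([[np.cos(t),-np.sin(t)],[np.sin(t),np.cos(t)]])
for k in range(0,110,4):
    q=r(np.radians(k))@p0; n=r(np.radians(k+2))@p0
    print(k,-102+k,(c+q).round(4),'row2deg',((n-q)/.2).round(4), 2/180)
E
```

```text
[0.51031716 0.08455861 0.07379596] [-0.44196015  0.0420023   0.51208325] contact tcp [0.50965 0.08118]
0 -102 [0.5096 0.0812] row2deg [-0.0042 -0.0077] 0.011111111111111112
4 -98 [0.508  0.0781] row2deg [-0.0036 -0.008 ] 0.011111111111111112
8 -94 [0.5066 0.0748] row2deg [-0.0031 -0.0082] 0.011111111111111112
12 -90 [0.5055 0.0715] row2deg [-0.0025 -0.0084] 0.011111111111111112
16 -86 [0.5045 0.0681] row2deg [-0.0019 -0.0086] 0.011111111111111112
20 -82 [0.5039 0.0647] row2deg [-0.0013 -0.0087] 0.011111111111111112
24 -78 [0.5034 0.0612] row2deg [-0.0007 -0.0088] 0.011111111111111112
28 -74 [0.5032 0.0577] row2deg [-0.0001 -0.0088] 0.011111111111111112
32 -70 [0.5032 0.0542] row2deg [ 0.0006 -0.0088] 0.011111111111111112
36 -66 [0.5035 0.0507] row2deg [ 0.0012 -0.0087] 0.011111111111111112
40 -62 [0.504  0.0472] row2deg [ 0.0018 -0.0086] 0.011111111111111112
44 -58 [0.5048 0.0438] row2deg [ 0.0024 -0.0085] 0.011111111111111112
48 -54 [0.5058 0.0404] row2deg [ 0.0029 -0.0083] 0.011111111111111112
52 -50 [0.5071 0.0371] row2deg [ 0.0035 -0.008 ] 0.011111111111111112
56 -46 [0.5085 0.03
[... 257 characters left out ...]
112
72 -30 [0.5165 0.0224] row2deg [ 0.0061 -0.0064] 0.011111111111111112
76 -26 [0.5189 0.0199] row2deg [ 0.0065 -0.0059] 0.011111111111111112
80 -22 [0.5216 0.0176] row2deg [ 0.0069 -0.0055] 0.011111111111111112
84 -18 [0.5244 0.0155] row2deg [ 0.0072 -0.005 ] 0.011111111111111112
88 -14 [0.5273 0.0135] row2deg [ 0.0076 -0.0044] 0.011111111111111112
92 -10 [0.5304 0.0118] row2deg [ 0.0079 -0.0039] 0.011111111111111112
96 -6 [0.5335 0.0103] row2deg [ 0.0081 -0.0033] 0.011111111111111112
100 -2 [0.5368 0.009 ] row2deg [ 0.0083 -0.0028] 0.011111111111111112
104 2 [0.5402 0.008 ] row2deg [ 0.0085 -0.0022] 0.011111111111111112
108 6 [0.5436 0.0072] row2deg [ 0.0086 -0.0016] 0.011111111111111112
```

Request:
apply_moves(commands=[[[1,-0.0017,-0.0085,0,0],[1,-0.0017,-0.0085,0,0],[1,-0.0042,-0.0077,0,0.0111],[1,-0.0039,-0.0079,0,0.0111],[1,-0.0036,-0.008,0,0.0111],[1,-0.0034,-0.0081,0,0.0111],[1,0,0,0,0]]])

```text
t: 4.1
eef_pos: [0.5066, 0.0751, 0.0729]
ee_rot: [-3.141, 0.001, -1.641]
force: [0.9, 1.4, 0.4]
width: 0.0008
gripper_force: 0.6
```

Request:
apply_moves(commands=[[[1,-0.0031,-0.0082,0,0.0111],[1,-0.0028,-0.0083,0,0.0111],[1,-0.0025,-0.0084,0,0.0111],[1,-0.0022,-0.0085,0,0.0111],[1,-0.0019,-0.0086,0,0.0111],[1,-0.0016,-0.0087,0,0.0111],[1,-0.0013,-0.0087,0,0.0111],[1,-0.001,-0.0088,0,0.0111],[1,-0.0007,-0.0088,0,0.0111],[1,-0.0004,-0.0088,0,0.0111],[1,-0.0001,-0.0088,0,0.0111],[1,0.0003,-0.0088,0,0.0111]]])

```text
t: 5.3
eef_pos: [0.5035, 0.0548, 0.0728]
ee_rot: [-3.14, 0.0, -1.222]
force: [2.0, 3.1, 0.2]
width: 0.0001
gripper_force: 1.1
```

Request:
apply_moves(commands=[[[1,0.0006,-0.0088,0,0.0111],[1,0.0009,-0.0088,0,0.0111],[1,0.0012,-0.0087,0,0.0111],[1,0.0015,-0.0087,0,0.0111],[1,0.0018,-0.0086,0,0.0111],[1,0.0021,-0.0086,0,0.0111],[1,0.0024,-0.0085,0,0.0111],[1,0.0027,-0.0084,0,0.0111],[1,0.0029,-0.0083,0,0.0111],[1,0.0032,-0.0082,0,0.0111],[1,0.0035,-0.008,0,0.0111],[1,0.0038,-0.0079,0,0.0111]]])

```text
t: 6.5
eef_pos: [0.5087, 0.0345, 0.0728]
ee_rot: [-3.14, -0.0, -0.804]
force: [1.0, 3.3, 0.2]
width: 0.0006
gripper_force: 1.3
```

```bash
python3 - <<'E'
from h import *
s=arm.get_state();print(s['force'],s['eef_pos'],s['ee_rot'])
d=grab('top','top2.png');e=grab('scene','scene2.png')
A=cv2.resize(d['image'][185:265,260:345],(400,376),interpolation=cv2.INTER_CUBIC)
B=cv2.resize(e['image'][215:310,275:400],(400,304),interpolation=cv2.INTER_CUBIC)
B=np.vstack([B,np.zeros((72,400,3),np.uint8)]);cv2.imwrite('pics/c3.png',np.hstack([A,B]))
E
```

```text
[1.01629391 3.28935735 0.20415836] [0.50869266 0.03453197 0.07277087] [-3.14025659e+00 -2.54056120e-04 -8.03715637e-01]
```

View pics/c3.png

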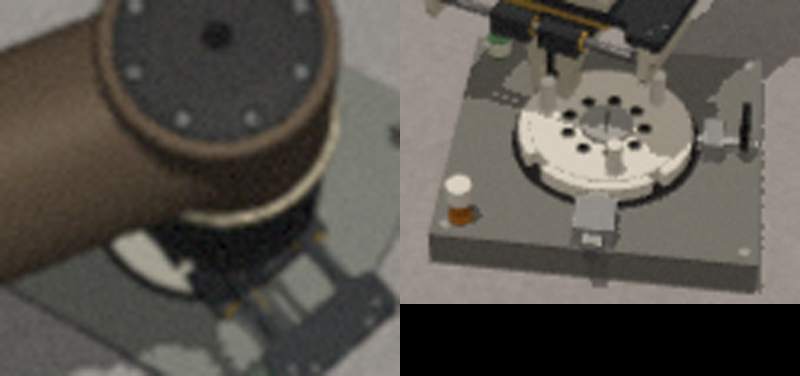

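The scene view shows the carousel turning as planned. The slot (655,185) has passed the pawl and the notch (530,165) is coming round. Push force is about 3.5 N.

Request:
apply_moves(commands=[[[1,0.0041,-0.0078,0,0.0111],[1,0.0043,-0.0076,0,0.0111],[1,0.0046,-0.0075,0,0.0111],[1,0.0048,-0.0073,0,0.0111],[1,0.0051,-0.0071,0,0.0111],[1,0.0053,-0.007,0,0.0111],[1,0.0056,-0.0068,0,0.0111],[1,0.0058,-0.0066,0,0.0111],[1,0.0061,-0.0064,0,0.0111],[1,0.0063,-0.0062,0,0.0111],[1,0.0065,-0.0059,0,0.0111],[1,0.0067,-0.0057,0,0.0111]]])

```text
t: 7.8
eef_pos: [0.5212, 0.0181, 0.0726]
ee_rot: [-3.141, -0.0, -0.386]
force: [-0.4, 4.9, 2.3]
width: 0.0003
gripper_force: 1.9
```

Request:
apply_moves(commands=[[[1,0.0034,-0.0028,0,0.0056],[1,0.0035,-0.0027,0,0.0056],[1,0.0035,-0.0026,0,0.0056],[1,0.0036,-0.0026,0,0.0056],[1,0.0036,-0.0025,0,0.0056],[1,0.0037,-0.0024,0,0.0056],[1,0.0037,-0.0023,0,0.0056],[1,0.0038,-0.0022,0,0.0056],[1,0.0038,-0.0022,0,0.0056],[1,0.0039,-0.0021,0,0.0056],[1,0.0039,-0.002,0,0.0056],[1,0.0039,-0.0019,0,0.0056]]])

```text
t: 9.0
eef_pos: [0.5298, 0.0118, 0.0725]
ee_rot: [3.141, 0.0, -0.173]
force: [-1.8, 3.3, 3.2]
width: 0.0004
gripper_force: 2.1
```

```bash
python3 - <<'E'
from h import *
s=arm.get_state();print(s['force'],s['eef_pos'],s['ee_rot'])
e=grab('scene','scene3.png')
cv2.imwrite('pics/c4.png',cv2.resize(e['image'][215:310,275:400],(790,600),interpolation=cv2.INTER_CUBIC))
E
```

```text
[-1.84041178  3.32579494  3.24616106] [0.52979403 0.01180718 0.0725132 ] [ 3.14136216e+00  3.88440880e-04 -1.73306500e-01]
```

View pics/c4.png

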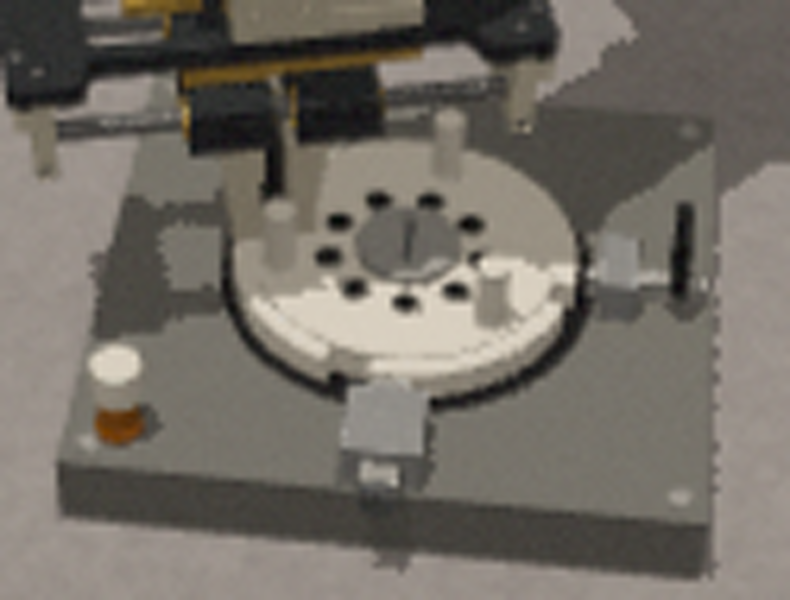

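Request:
apply_moves(commands=[[[1,0,0,0,0],[1,0,0,0,0]]])

```text
t: 9.25
eef_pos: [0.5299, 0.0118, 0.0725]
ee_rot: [3.141, 0.0, -0.175]
force: [-0.4, 3.1, 1.4]
width: 0.0006
gripper_force: 1.4
```

Request:
apply_moves(commands=[[[1,-0.02,0.0035,0,0],[1,0,0,0,0],[1,0,0,0,0]]])

```text
t: 9.55
eef_pos: [0.5257, 0.0124, 0.0725]
ee_rot: [3.141, 0.0, -0.175]
force: [0.5, -0.0, -0.5]
width: 0.0005
gripper_force: 0.0
```

Request:
apply_moves(commands=[[[1,-0.0085,-0.049,0,0],[1,0.009,-0.0016,0,0],[1,0.01,-0.0017,0,0],[1,0.0048,-0.0022,0,0.0056],[1,0.0048,-0.0021,0,0.0056],[1,0.0048,-0.002,0,0.0056],[1,0.0049,-0.0019,0,0.0056],[1,0,0,0,0]]])

```text
t: 10.35
eef_pos: [0.532, 0.0006, 0.0725]
ee_rot: [3.142, 0.0, -0.103]
force: [-1.3, -0.4, -0.1]
width: 0.0002
gripper_force: 0.7
```

```bash
cat > look.py <<'E'
import sys
from h import *
n=sys.argv[1]
e=grab('scene',n+'.png'); s=arm.get_state()
print(s['t'],'F',s['force'].round(2),'|Fxy|',np.hypot(*s['force'][:2]).round(2),s['eef_pos'].round(4),np.degrees(s['ee_rot'][2]).round(2))
ref=load('scene3.png')['image'].astype(int);im=e['image'].astype(int)
# pawl tail patch, and rim front for notch position: row of gray just outside housing
y0,x0=285,327
print('tail diff',np.abs(im-ref)[285:296,328:342].mean().round(1))
print('tail',im[285:296,335].mean(1).astype(int))
print('rim',im[272:276,320:356].mean(2).mean(0).astype(int))
E
python3 look.py s4
```

```text
10.4 F [-0.75 -0.15 -0.69] |Fxy| 0.76 [0.532  0.0006 0.0725] -5.97
tail diff 2.3
tail [142 137  89 111 152 146 108  85  63  51  53]
rim [ 56  59  65  75  92  96 111 126 134 128  92 107 108 121 138 139 147 169
 175 182 175 174 175 173 168 168 164 163 158 152 146 141 137 128 105  95]
```

Request:
apply_moves(commands=[[[1,0.0049,-0.0019,0,0.0056],[1,0.0049,-0.0018,0,0.0056],[1,0.0049,-0.0017,0,0.0056],[1,0,0,0,0]]])

```text
t: 10.8
eef_pos: [0.5352, -0.0005, 0.0726]
ee_rot: [-3.141, -0.0, -0.051]
force: [-1.7, -0.3, -0.7]
width: 0.0007
gripper_force: 0.4
```

```bash
python3 look.py s5
```

```text
10.85 F [-0.59 -0.87 -0.27] |Fxy| 1.05 [ 5.352e-01 -5.000e-04  7.260e-02] -2.94
tail diff 3.0
tail [143 138  90 111 152 145 103  85  63  48  46]
rim [ 57  60  67  75  93 103 109 120 134 142 140 114 107 119 139 137 135 141
 164 175 175 172 170 169 168 168 163 159 155 153 146 140 131 129 107  96]
```

Request:
apply_moves(commands=[[[1,0.0025,-0.0008,0,0.0028],[1,0.0025,-0.0008,0,0.0028],[1,0,0,0,0]]])

```text
t: 11.15
eef_pos: [0.5361, -0.0008, 0.0726]
ee_rot: [-3.142, -0.0, -0.033]
force: [-0.5, -0.9, 1.1]
width: 0.0007
gripper_force: 0.4
```

```bash
python3 look.py s6; python3 - <<'E'
from h import *
e=load('s6.png')
cv2.imwrite('pics/c5.png',cv2.resize(e['image'][245:310,310:395],(790,600),interpolation=cv2.INTER_CUBIC))
E
```

```text
11.2 F [-0.7   0.26  0.2 ] |Fxy| 0.75 [ 0.536  -0.0008  0.0726] -1.94
tail diff 3.0
tail [143 137  89 111 151 144  93  85  59  52  56]
rim [ 55  60  66  75  88 102 109 122 135 143 142 131 100 120 139 141 136 138
 153 175 172 172 170 170 167 170 164 159 155 155 145 139 129 119 107  97]
```

View pics/c5.png

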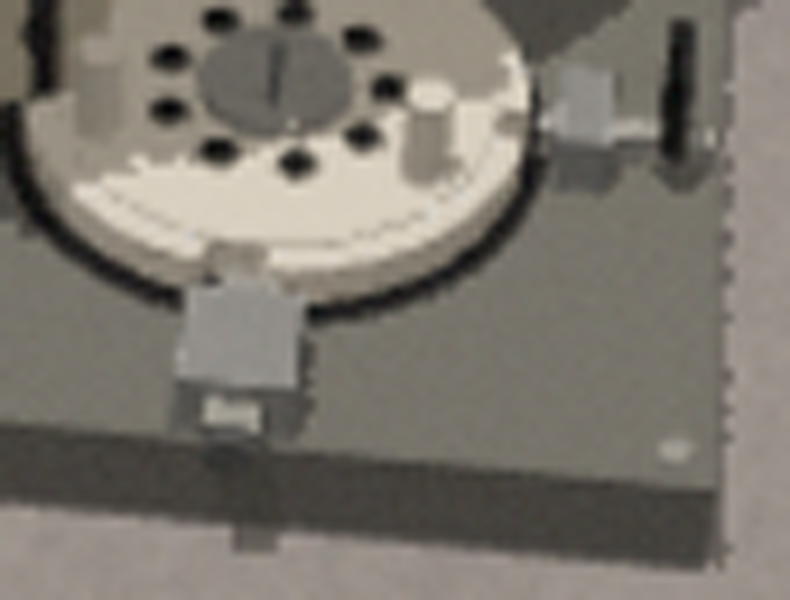

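The notch, at crop (237,258), is nearly in front of the pawl housing, and the pawl tail at (232,412) is still out. I'll go on in small steps.

Request:
apply_moves(commands=[[[1,0.0025,-0.0008,0,0.0028],[1,0.0025,-0.0008,0,0.0028],[1,0,0,0,0]]])

```text
t: 11.5
eef_pos: [0.537, -0.0011, 0.0726]
ee_rot: [3.142, -0.0, -0.016]
force: [-0.5, -0.4, 0.3]
width: 0.0007
gripper_force: 0.5
```

```bash
python3 look.py s7
```

```text
11.55 F [-0.11 -0.31  0.94] |Fxy| 0.33 [ 0.537  -0.0011  0.0726] -0.93
tail diff 3.2
tail [142 139  88 111 150 147  93  86  63  52  53]
rim [ 54  58  67  75  85  95 109 121 135 143 144 144 110 120 141 141 138 137
 141 168 171 172 170 169 167 169 163 159 154 154 147 139 130 119 106  97]
```

Request:
apply_moves(commands=[[[1,0.0025,-0.0007,0,0.0028],[1,0.0025,-0.0007,0,0.0028],[1,0,0,0,0]]])

```text
t: 11.85
eef_pos: [0.538, -0.0015, 0.0726]
ee_rot: [-3.142, -0.0, 0.002]
force: [-1.3, 0.2, 0.7]
width: 0.0008
gripper_force: 0.5
```

```bash
python3 look.py s8
```

```text
11.9 F [-1.12 -0.58  1.7 ] |Fxy| 1.26 [ 0.538  -0.0014  0.0726] 0.07
tail diff 3.6
tail [143 138  89 110 151 145  92  82  52  51  53]
rim [ 57  59  68  73  86  96 109 121 135 143 145 146 130 113 146 141 139 138
 138 155 171 174 170 170 167 163 163 159 154 153 147 139 130 118 108  95]
```

Request:
apply_moves(commands=[[[1,0.0025,-0.0007,0,0.0028],[1,0.0025,-0.0007,0,0.0028],[1,0,0,0,0]]])

```text
t: 12.2
eef_pos: [0.539, -0.0017, 0.0726]
ee_rot: [-3.142, -0.0, 0.019]
force: [-1.4, -0.9, 0.2]
width: 0.0007
gripper_force: 0.4
```

```bash
python3 look.py s9
```

```text
12.25 F [-1.29 -0.08  0.77] |Fxy| 1.29 [ 0.539  -0.0017  0.0726] 1.08
tail diff 4.1
tail [144 138  91 110 151 133  89  76  53  49  51]
rim [ 54  61  71  75  86  98 111 121 135 142 145 147 148 120 151 141 139 140
 137 146 167 173 175 170 166 164 164 158 154 152 142 140 128 113 107  96]
```

Request:
apply_moves(commands=[[[1,0.0025,-0.0006,0,0.0028],[1,0.0025,-0.0006,0,0.0028],[1,0,0,0,0]]])

```text
t: 12.55
eef_pos: [0.5401, -0.0019, 0.0726]
ee_rot: [-3.142, -0.0, 0.037]
force: [-0.2, 0.5, 0.2]
width: 0.0007
gripper_force: 0.0
```

```bash
python3 look.py s10
```

```text
12.6 F [-0.1  -0.39 -0.09] |Fxy| 0.41 [ 0.5401 -0.0019  0.0726] 2.1
tail diff 10.9
tail [144 138  87  99  97  85  63  53  52  57  59]
rim [ 56  59  71  82  93 102 114 127 135 143 146 150 155 141 151 149 145 148
 153 154 145 170 174 172 167 169 165 162 155 153 148 141 131 128 107  97]
```

The pawl has dropped (the tail patch went dark). Next I'll creep up to the hard stop.

Request:
apply_moves(commands=[[[1,0.0008,0,0,0],[1,0.0008,0,0,0],[1,0.0008,0,0,0],[1,0.0008,0,0,0],[1,0,0,0,0]]])

```text
t: 13.1
eef_pos: [0.5405, -0.002, 0.0726]
ee_rot: [-3.142, 0.0, 0.036]
force: [-0.6, -0.1, 0.5]
width: 0.0008
gripper_force: 0.2
```

Request:
apply_moves(commands=[[[1,0.0007,0,0,0],[1,0.0007,0,0,0],[1,0,0,0,0]]])

```text
t: 13.4
eef_pos: [0.5408, -0.002, 0.0725]
ee_rot: [3.142, 0.0, 0.036]
force: [-1.5, -0.9, 0.2]
width: 0.0001
gripper_force: 0.2
```

Request:
apply_moves(commands=[[[1,0.0007,0,0,0],[1,0.0007,0,0,0],[1,0,0,0,0]]])

```text
t: 13.7
eef_pos: [0.541, -0.002, 0.0725]
ee_rot: [3.142, 0.0, 0.036]
force: [-0.5, -0.8, 0.6]
width: 0.0002
gripper_force: 0.2
```

Request:
apply_moves(commands=[[[1,0.0007,0,0,0],[1,0.0007,0,0,0],[1,0,0,0,0]]])

```text
t: 14.0
eef_pos: [0.5414, -0.002, 0.0726]
ee_rot: [3.142, -0.0, 0.036]
force: [-0.5, -0.4, 0.2]
width: 0.0005
gripper_force: 0.2
```

Request:
apply_moves(commands=[[[1,0.0007,0,0,0],[1,0.0007,0,0,0],[1,0,0,0,0]]])

```text
t: 14.3
eef_pos: [0.5417, -0.002, 0.0726]
ee_rot: [-3.142, -0.0, 0.036]
force: [-0.4, 0.0, 0.2]
width: 0.0004
gripper_force: 0.2
```

```bash
python3 look.py s11
```

```text
14.35 F [ 0.22 -0.54 -0.66] |Fxy| 0.58 [ 0.5416 -0.002   0.0726] 2.09
tail diff 11.1
tail [142 139  89  98  97  88  63  50  51  55  56]
rim [ 58  62  72  87  98 113 124 134 143 147 150 157 160 157 152 148 146 148
 154 151 125 165 177 175 174 174 170 168 160 152 152 145 140 128 108 107]
```

Request:
apply_moves(commands=[[[1,0.0007,0,0,0],[1,0.0007,0,0,0],[1,0,0,0,0]]])

```text
t: 14.65
eef_pos: [0.5418, -0.002, 0.0725]
ee_rot: [3.142, 0.0, 0.036]
force: [-2.0, 1.0, 0.4]
width: 0.0003
gripper_force: 0.5
```

Request:
apply_moves(commands=[[[1,0.0007,0,0,0],[1,0,0,0,0]]])

```text
t: 14.85
eef_pos: [0.5419, -0.002, 0.0725]
ee_rot: [3.142, 0.0, 0.036]
force: [-2.4, -0.5, 0.6]
width: 0.0006
gripper_force: 0.6
```

Request:
apply_moves(commands=[[[1,0.0007,0,0,0],[1,0,0,0,0]]])

```text
t: 15.05
eef_pos: [0.542, -0.0021, 0.0725]
ee_rot: [3.141, 0.0, 0.036]
force: [-2.5, 0.0, 0.9]
width: 0.0009
gripper_force: 0.8
```

Request:
apply_moves(commands=[[[1,0.0015,0,0,0],[1,0,0,0,0]]])

```text
t: 15.25
eef_pos: [0.5423, -0.0021, 0.0725]
ee_rot: [3.141, 0.0, 0.036]
force: [-2.1, -1.0, 0.7]
width: 0.0001
gripper_force: 0.9
```

Request:
apply_moves(commands=[[[1,0.0015,0,0,0],[1,0,0,0,0]]])

```text
t: 15.45
eef_pos: [0.5425, -0.0021, 0.0725]
ee_rot: [3.141, 0.001, 0.036]
force: [-2.1, -0.6, 0.4]
width: 0.0008
gripper_force: 1.3
```

Request:
apply_moves(commands=[[[1,0.0015,0,0,0],[1,0,0,0,0]]])

```text
t: 15.65
eef_pos: [0.5426, -0.0022, 0.0724]
ee_rot: [3.141, 0.001, 0.036]
force: [-4.9, -1.8, 2.1]
width: 0.0007
gripper_force: 1.9
```

Request:
apply_moves(commands=[[[1,0.0015,0,0,0],[1,0,0,0,0]]])

```text
t: 15.85
eef_pos: [0.5428, -0.0023, 0.0724]
ee_rot: [3.141, 0.001, 0.036]
force: [-4.9, -1.8, 3.5]
width: 0.0002
gripper_force: 2.4
```

Request:
apply_moves(commands=[[[1,0.001,0,0,0],[1,0.001,0,0,0],[1,0,0,0,0]]])

```text
t: 16.15
eef_pos: [0.5429, -0.0023, 0.0724]
ee_rot: [3.141, 0.002, 0.036]
force: [-5.8, -1.7, 3.8]
width: 0.0001
gripper_force: 2.9
```

Request:
apply_moves(commands=[[[1,0.0015,0,0,0],[1,0,0,0,0]]])

```text
t: 16.35
eef_pos: [0.543, -0.0024, 0.0724]
ee_rot: [3.141, 0.002, 0.036]
force: [-7.1, -1.9, 4.9]
width: 0.0004
gripper_force: 3.2
```

Request:
apply_moves(commands=[[[1,0.0012,0,0,0],[1,0.0012,0,0,0],[1,0,0,0,0],[1,0,0,0,0]]])

```text
t: 16.75
eef_pos: [0.5431, -0.0025, 0.0723]
ee_rot: [3.141, 0.003, 0.036]
force: [-6.7, -3.8, 4.7]
width: 0.0005
gripper_force: 3.6
```

```bash
python3 look.py s12
```

```text
16.8 F [-7.21 -2.25  4.28] |Fxy| 7.55 [ 0.5431 -0.0026  0.0723] 2.07
tail diff 11.0
tail [141 136  93 100 100  88  62  49  52  58  62]
rim [ 69  74  86  93 103 117 135 143 147 154 158 158 166 168 158 149 146 148
 153 156 132 168 181 178 177 178 174 173 168 162 158 153 146 139 129 108]
```

Request:
apply_moves(commands=[[[1,0.0013,0,0,0],[1,0.0013,0,0,0],[1,0,0,0,0],[1,0,0,0,0]]])

```text
t: 17.2
eef_pos: [0.5433, -0.0027, 0.0723]
ee_rot: [3.141, 0.003, 0.036]
force: [-8.0, -3.1, 6.1]
width: 0.0005
gripper_force: 4.1
```

Request:
apply_moves(commands=[[[1,0,0,0,0],[1,0,0,0,0]]])

```text
t: 17.4
eef_pos: [0.5433, -0.0027, 0.0723]
ee_rot: [3.141, 0.003, 0.036]
force: [-8.7, -3.1, 6.3]
width: 0.0004
gripper_force: 4.1
```

Request:
apply_moves(commands=[[[1,0,0,0,0],[1,0,0,0,0],[1,0,0,0,0],[1,0,0,0,0],[1,0,0,0,0],[1,0,0,0,0],[1,0,0,0,0],[1,0,0,0,0],[1,0,0,0,0],[1,0,0,0,0],[1,0,0,0,0],[1,0,0,0,0]]])

```text
t: 18.6
eef_pos: [0.5433, -0.0027, 0.0723]
ee_rot: [3.141, 0.003, 0.036]
force: [-8.3, -2.8, 6.7]
width: 0.0
gripper_force: 4.1
```

```bash
python3 look.py s13
```

```text
18.65 F [-8.09 -2.5   5.89] |Fxy| 8.46 [ 0.5433 -0.0027  0.0723] 2.06
tail diff 10.9
tail [143 137  88 100 100  87  65  51  52  55  57]
rim [ 72  77  88 100 109 122 135 144 148 154 159 163 172 167 158 150 147 149
 157 156 131 168 181 177 176 177 174 174 168 164 158 153 146 139 129 107]
```

The hold is done. Before releasing I'll check from the images that the disc stayed flat under load, using tracked points on the disc between s11 (unloaded) and s13 (loaded).

```bash
python3 - <<'E'
from h import *
from scipy.optimize import least_squares
a=load('s11.png');b=load('s13.png')
ga,gb=[cv2.cvtColor(x['image'],cv2.COLOR_BGR2GRAY) for x in(a,b)]
c=np.array([.5535,.0565,.044])
m=np.zeros_like(ga)
th=np.linspace(0,6.28,80);P=c+np.c_[.066*np.cos(th),.066*np.sin(th),0*th]
cv2.fillPoly(m,[proj(a,P).astype(np.int32)],255)
P=c+np.c_[.022*np.cos(th),.022*np.sin(th),0*th+.005]
cv2.fillPoly(m,[proj(a,P).astype(np.int32)],0)
p=cv2.goodFeaturesToTrack(ga,80,.02,2,mask=m)
q,s,_=cv2.calcOpticalFlowPyrLK(ga,gb,p,None,winSize=(7,7),maxLevel=1)
r,s2,_=cv2.calcOpticalFlowPyrLK(gb,ga,q,None,winSize=(7,7),maxLevel=1)
ok=(s.ravel()==1)&(np.linalg.norm(r-p,axis=2).ravel()<.2);p,q=p[ok,0],q[ok,0]
X=np.array([ray(a,u,.044) for u in p]);X0=X-[c[0],c[1],.03]
def f(v): 
    Y=X0@cv2.Rodrigues(v[:3])[0].T+[v[3],v[4],v[5]]+[c[0],c[1],.03]
    return ((proj(a,Y)-proj(a,X))-(q-p)).ravel()
S=least_squares(f,np.zeros(6),loss='soft_l1',f_scale=.15,x_scale=[.01]*3+[.001]*3)
print(len(p),'rot mrad',(S.x[:3]*1e3).round(1),'t mm',(S.x[3:]*1e3).round(2),'rms px',np.sqrt(np.median(S.fun**2)))
cov=np.linalg.inv(S.jac.T@S.jac)*.15**2;print('sd',(np.sqrt(np.diag(cov))*1e3).round(1))
E
```

```text
40 rot mrad [ 5.8 -7.8  2.4] t mm [-0.16 -0.07 -1.52] rms px 0.08171410911008192
sd [3.3 3.7 2.5 1.3 0.5 1.3]
```

Tilt under load is about 10 mrad, within the limit. I'll release gently, rise, and go round behind the bolt tab.

Request:
apply_moves(commands=[[[1,-0.003,0,0,0],[1,-0.005,0,0,0],[1,-0.01,0,0,0],[1,-0.02,0,0,0],[1,-0.02,0,0,0],[1,0,0,0.1,0],[1,0,0,0.15,0],[1,0,0,0.15,0]]])

```text
t: 19.45
eef_pos: [0.5333, -0.0018, 0.1534]
ee_rot: [3.141, 0.0, 0.037]
force: [0.1, -0.0, -0.6]
width: 0.0004
gripper_force: 0.0
```

Request:
apply_moves(commands=[[[1,0.025,0.055,0,-0.0411],[1,0.025,0.055,0,-0.0411],[1,0.025,0.055,0,-0.0411],[1,0.025,0.055,0,-0.0411],[1,0.025,0.055,0,-0.0411],[1,0.025,0.055,0,-0.0411],[1,0.025,0.055,0,-0.0411],[1,0.025,0.055,0,-0.0411],[1,0.025,0.055,0,-0.0411],[1,0.025,0.055,0,-0.0411],[1,0.025,0.055,0,-0.0411],[1,0.025,0.055,0,-0.0411]]])

```text
t: 20.65
eef_pos: [0.5937, 0.1308, 0.1527]
ee_rot: [-3.141, 0.0, -1.518]
force: [-0.0, -0.2, 0.9]
width: 0.0004
gripper_force: 0.0
```

Request:
apply_moves(commands=[[[1,0.025,0.055,0,-0.0411],[1,0.025,0.055,0,-0.0411],[1,0.025,0.055,0,-0.0411],[1,0.025,0.055,0,-0.0411],[1,0,0,0,0],[1,0,0,0,0]]])

```text
t: 21.25
eef_pos: [0.6132, 0.1741, 0.1524]
ee_rot: [3.141, 0.0, -2.026]
force: [-0.7, -0.6, 0.2]
width: 0.0006
gripper_force: 0.0
```

```bash
python3 - <<'E'
from h import *
d=grab('wrist','w2.png');s=arm.get_state();print(s['eef_pos'],np.degrees(s['ee_rot'][2]),s['force'])
c=np.array([.5535,.0565]);y=np.radians(-26)
for n,l in [('hub',(0,0,.05)),('tabtop',(0,.103,.07)),('nose',(.058,0,.037)),('pawl tail',(.108,0,.04)),('post',(-.048,0,.072))]:
    R=np.array([[np.cos(y),-np.sin(y)],[np.sin(y),np.cos(y)]]);print(n,proj(d,[*(c+R@l[:2]),l[2]]).round(1))
E
```

```text
[0.61315087 0.17381799 0.15246809] -116.09556317978499 [ 0.61035532 -0.14646121 -0.0712175 ]
hub [[329.8   9.1]]
tabtop [[329.8 209.3]]
nose [[225.2  15.9]]
pawl tail [[132.9  14.6]]
post [[431.8  -4.5]]
```

View pics/w2.png

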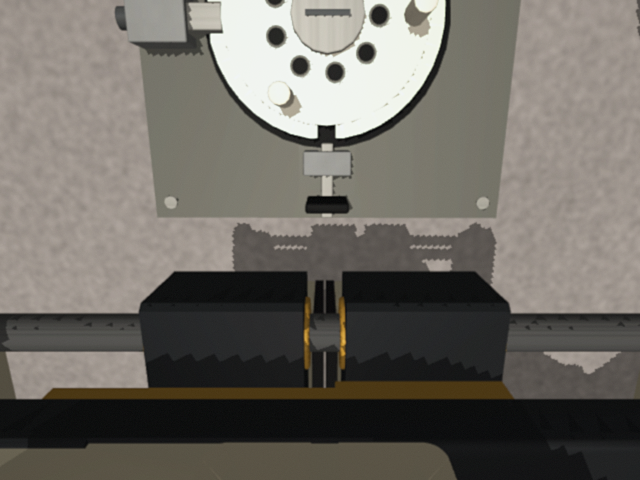

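The wrist view shows the slot at (326,133) facing the bolt, the tab at (328,205) and the pawl nose in the notch (205,15). Predictions agree within 2 mm, so I'll go down and push.

Request:
apply_moves(commands=[[[1,0,0,-0.1,0],[1,0,0,-0.1,0],[1,0,0,-0.1,0],[1,0,0,-0.1,0],[1,0,0,0,0],[1,-0.0066,-0.0135,0,0],[1,-0.0066,-0.0135,0,0],[1,-0.0066,-0.0135,0,0],[1,-0.0044,-0.009,0,0],[1,0,0,0,0]]])

```text
t: 22.3
eef_pos: [0.6087, 0.1639, 0.0733]
ee_rot: [-3.141, 0.001, -2.03]
force: [-0.5, 0.1, -0.4]
width: 0.0003
gripper_force: 0.0
```

Request:
apply_moves(commands=[[[1,-0.0011,-0.0023,0,0],[1,-0.0011,-0.0023,0,0],[1,-0.0011,-0.0023,0,0],[1,-0.0011,-0.0023,0,0],[1,-0.0011,-0.0023,0,0],[1,-0.0011,-0.0023,0,0],[1,-0.0011,-0.0023,0,0],[1,-0.0011,-0.0023,0,0],[1,-0.0011,-0.0023,0,0],[1,-0.0011,-0.0023,0,0]]])

```text
t: 23.3
eef_pos: [0.6065, 0.1597, 0.0725]
ee_rot: [-3.142, 0.0, -2.029]
force: [1.2, 2.1, -1.3]
width: 0.0004
gripper_force: 1.0
```

Request:
apply_moves(commands=[[[1,-0.0011,-0.0023,0,0],[1,-0.0011,-0.0023,0,0],[1,-0.0011,-0.0023,0,0],[1,-0.0011,-0.0023,0,0],[1,-0.0011,-0.0023,0,0],[1,-0.0011,-0.0023,0,0]]])

```text
t: 23.9
eef_pos: [0.6051, 0.1567, 0.0726]
ee_rot: [3.142, -0.0, -2.03]
force: [1.4, 2.5, -1.2]
width: 0.0005
gripper_force: 1.0
```

Request:
apply_moves(commands=[[[1,-0.0011,-0.0023,0,0],[1,-0.0011,-0.0023,0,0],[1,-0.0011,-0.0023,0,0],[1,-0.0011,-0.0023,0,0]]])

```text
t: 24.3
eef_pos: [0.6042, 0.1549, 0.0725]
ee_rot: [3.142, -0.0, -2.03]
force: [-1.0, 1.5, -0.3]
width: 0.0004
gripper_force: 1.0
```

Request:
apply_moves(commands=[[[1,-0.0011,-0.0023,0,0],[1,-0.0011,-0.0023,0,0],[1,-0.0011,-0.0023,0,0],[1,-0.0011,-0.0023,0,0]]])

```text
t: 24.7
eef_pos: [0.6033, 0.1531, 0.0726]
ee_rot: [3.142, -0.0, -2.029]
force: [-1.4, 2.7, -1.1]
width: 0.0007
gripper_force: 1.0
```

Request:
apply_moves(commands=[[[1,-0.0011,-0.0023,0,0],[1,-0.0011,-0.0023,0,0],[1,-0.0011,-0.0023,0,0],[1,-0.0011,-0.0023,0,0]]])

```text
t: 25.1
eef_pos: [0.6031, 0.1524, 0.0727]
ee_rot: [-3.141, 0.002, -2.029]
force: [-0.6, 9.2, -2.4]
width: 0.0004
gripper_force: 3.8
```

```bash
python3 - <<'E'
from h import *
e=grab('scene','s20.png');print(arm.get_state()['force'])
A=load('s13.png')['image'][235:285,355:400];B=e['image'][235:285,355:400]
cv2.imwrite('pics/c6.png',cv2.resize(np.hstack([A,B]),(800,444),interpolation=cv2.INTER_CUBIC))
c=np.array([.5535,.0565]);y=np.radians(-26)
R=np.array([[np.cos(y),-np.sin(y)],[np.sin(y),np.cos(y)]])
for l in(.103,.092): print(l,(proj(e,[[*(c+R@[x,l]),.07] for x in(-.012,.012)])-[355,235])*800/90)
E
```

```text
[ 0.79279804  7.4683258  -2.89262863]
0.103 [[251.72992888  95.91113793]
 [250.46961941 157.3319479 ]]
0.092 [[209.74693614  92.42419724]
 [207.73654948 153.71588432]]
```

View pics/c6.png

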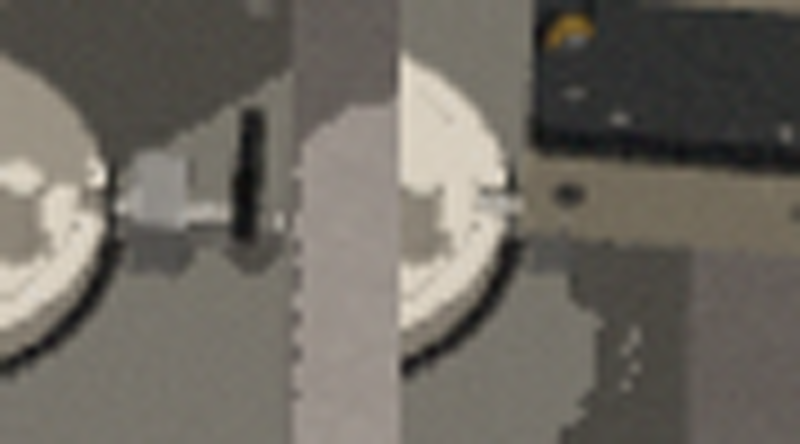

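The tongue is in the slot. Its tip moved about 40 px (118 to 78), or roughly 10–11 mm. I'll add a little more push to confirm the hard stop.

Request:
apply_moves(commands=[[[1,-0.0008,-0.0016,0,0],[1,-0.0004,-0.0008,0,0],[1,0,0,0,0]]])

```text
t: 25.45
eef_pos: [0.6031, 0.1523, 0.0727]
ee_rot: [-3.141, 0.003, -2.029]
force: [1.4, 7.7, -3.2]
width: 0.0006
gripper_force: 4.0
```

Request:
apply_moves(commands=[[[1,0.0022,0.0045,0,0],[1,0.0044,0.009,0,0],[1,0.011,0.0225,0,0],[1,0.022,0.045,0,0],[1,0.015,0.031,0,0],[1,0,0,0.1,0],[1,0,0,0.15,0],[1,0,0,0.15,0],[1,0,0,0,0]]])

```text
t: 26.35
eef_pos: [0.6158, 0.1746, 0.1573]
ee_rot: [-3.137, 0.005, -2.028]
force: [0.4, -0.2, -0.5]
width: -0.0
gripper_force: 0.0
```

```bash
python3 - <<'E'
from h import *
e=grab('wrist','w3.png');s=arm.get_state();print(s['force'],s['t'])
# black tab blob: compare with w2 in loader frame
c=np.array([.5535,.0565]);y=np.radians(-26);R=np.array([[np.cos(y),-np.sin(y)],[np.sin(y),np.cos(y)]])
for n in('w2.png','w3.png'):
    d=load(n);g=d['image'].max(2);p=proj(d,[*(c+R@[0,.098]),.07])[0].astype(int)
    m=(g<45).astype(np.uint8);k,l,st,ce=cv2.connectedComponentsWithStats(m)
    for i in range(1,k):
        if 100<st[i,4]<3000 and st[i,1]+st[i,3]<260:
            w=ray(d,(ce[i][0],st[i,1]),.07);print(n,st[i],ce[i].round(1),(R.T@(w[:2]-c)*1e3).round(1))
t=load('s13.png')['image'];f=grab('scene','s21.png')['image']
print('tail',f[285:296,335].mean(1).astype(int))
col=f[240:275,360:398]
m=(f[240:262,365:390].max(2)<60); ys,xs=np.nonzero(m);print('tab now',xs.mean()+365)
m=(t[240:262,365:390].max(2)<60); ys,xs=np.nonzero(m);print('tab before',xs.mean()+365)
E
```

```text
[-1.29159337  0.78353171 -0.31788965] 26.4
w2.png [ 206    0  244  147 2059] [350.2 106.2] [-9.5  1.3]
w2.png [372   7  15  17 195] [378.9  14.9] [-23.3   4.3]
w2.png [269  28  14  16 172] [275.7  35.7] [26.6 13.4]
w2.png [359  45  14  16 171] [365.7  52.2] [-17.5  21.1]
w2.png [293  59  14  14 157] [299.6  65.5] [15.1 27.4]
w2.png [328  65  14  15 162] [334.7  71.8] [-2.3 30.2]
w2.png [306 196  43  17 675] [326.9 204.5] [ 1.6 95.7]
w3.png [ 338    0  115  143 1118] [405.5  93.3] [-34.6   2.3]
w3.png [376   5  14  16 182] [382.5  12.4] [-23.4   4.4]
w3.png [275  26  13  16 161] [281.   33.5] [26.5 13.5]
w3.png [213  32 113 111 656] [273.7 113.1] [30.3 16.2]
w3.png [363  42  14  16 171] [369.5  49.4] [-17.5  20.9]
w3.png [298  56  14  14 149] [304.5  62.5] [15.1 27.2]
w3.png [333  62  13  15 154] [339.   68.7] [-2.3 30.1]
w3.png [311 175  42  16 596] [331.6 183. ] [ 1.4 87. ]
tail [138 136  87  98  95  84  64  52  53  55  59]
tab now 377.8974358974359
tab before 380.31111111111113
```

```bash
python3 - <<'E'
from h import *
c=np.array([.5535,.0565]);y=np.radians(-26);R=np.array([[np.cos(y),-np.sin(y)],[np.sin(y),np.cos(y)]])
def prof(d,x,z,ys):
    im=d['image'].astype(np.float32).mean(2);o=0
    for dx in(-1,0,1):
        p=proj(d,[[*(c+R@[(x+dx)/1e3,v/1e3]),z] for v in ys]).astype(np.float32)
        o=o+cv2.remap(im,p[:,0],p[:,1],cv2.INTER_LINEAR).ravel()
    return o/3
for n in('w2.png','w3.png'):
    d=load(n);
    for nm,z,ys,xs in(('tab side',.07,np.arange(82,108,.5),(-6,8)),('tongue',.037,np.arange(52,80,1.),(1,))):
        for x in xs: print(n,nm,x,ys[0],prof(d,x,z,ys).astype(int))
E
```

```text
w2.png tab side -6 82.0 [155 155 155 154 143 110  83  89 105 120 124 124 124 125 124 124 124 124
 124 124 124 125 125 124 125 124 108  66  23   6   8   9   9  10   8  13
  19  27  32  33  33  31  31  29  24  27  64 109 123 124 129 143]
w2.png tab side 8 82.0 [159 160 160 158 146 113  86  95 115 124 126 125 125 125 124 124 124 125
 125 125 124 125 124 125 126 123 104  60  21   6   8  10   9   9   8  14
  20  28  33  34  33  32  30  27  23  28  66 111 124 125 129 140]
w2.png tongue 1 52.0 [241 241 242 241 242 244 223  49  16  30  35  36  36  36  35  33  43 123
 190 190 190 172 133 156 157 156 156 156]
w3.png tab side -6 82.0 [155 155 156 153 135 103  79  85 100  96  65  23   6   7   8  10  15  22
  29  33  34  33  32  32  29  24  28  50  81 107 121 125 124 124 124 123
 123 123 123 123 123 123 123 123 123 123 123 123 122 123 127 138]
w3.png tab side 8 82.0 [159 160 161 157 137 101  80  88 103  99  65  23   6   8   8  10  17  24
  31  34  35  33  32  30  26  23  36  67  99 116 123 125 125 125 124 125
 125 124 125 125 124 124 124 124 124 124 124 124 124 123 127 136]
w3.png tongue 1 52.0 [241 241 241 242 242 244 199 104 187 193 191 192 191 191 191 191 191 190
 190 190 190 167 134 157 157 156 156 155]
```

The tab has travelled about 9.6 mm, past the 9 mm limit but short of the nominal 11. I'll push once more, better centred and a little firmer.

Request:
apply_moves(commands=[[[1,-0.0125,0.006,-0.105,0],[1,0,0,-0.105,0],[1,0,0,-0.105,0],[1,0,0,-0.105,0],[1,0,0,0,0],[1,-0.0099,-0.0202,0,0],[1,-0.0099,-0.0202,0,0],[1,-0.0099,-0.0202,0,0],[1,-0.0099,-0.0202,0,0],[1,-0.0066,-0.0135,0,0],[1,0,0,0,0]]])

```text
t: 27.55
eef_pos: [0.6013, 0.1551, 0.069]
ee_rot: [-3.141, 0.0, -2.03]
force: [-0.3, 0.4, -0.4]
width: 0.0003
gripper_force: 0.0
```

Request:
apply_moves(commands=[[[1,-0.0011,-0.0023,0,0],[1,-0.0011,-0.0023,0,0],[1,-0.0011,-0.0023,0,0],[1,0,0,0,0]]])

```text
t: 27.95
eef_pos: [0.6007, 0.1542, 0.0685]
ee_rot: [3.142, -0.0, -2.029]
force: [0.2, -0.4, -0.4]
width: 0.0006
gripper_force: 0.0
```

Request:
apply_moves(commands=[[[1,-0.0011,-0.0023,0,0],[1,-0.0011,-0.0023,0,0],[1,0,0,0,0]]])

```text
t: 28.25
eef_pos: [0.6006, 0.1537, 0.0686]
ee_rot: [-3.141, 0.001, -2.029]
force: [1.6, 3.0, -2.7]
width: 0.0005
gripper_force: 1.6
```

Request:
apply_moves(commands=[[[1,-0.0011,-0.0023,0,0],[1,-0.0011,-0.0023,0,0],[1,0,0,0,0]]])

```text
t: 28.55
eef_pos: [0.6006, 0.1536, 0.0687]
ee_rot: [-3.141, 0.002, -2.029]
force: [1.5, 7.3, -2.7]
width: 0.0002
gripper_force: 3.4
```

Request:
apply_moves(commands=[[[1,-0.0011,-0.0023,0,0],[1,0,0,0,0]]])

```text
t: 28.75
eef_pos: [0.6006, 0.1536, 0.0687]
ee_rot: [-3.141, 0.003, -2.029]
force: [1.6, 8.3, -2.8]
width: 0.0005
gripper_force: 4.1
```

Request:
apply_moves(commands=[[[1,-0.0011,-0.0023,0,0],[1,0,0,0,0]]])

```text
t: 28.95
eef_pos: [0.6006, 0.1535, 0.0687]
ee_rot: [-3.14, 0.004, -2.029]
force: [1.2, 9.9, -4.5]
width: 0.0001
gripper_force: 4.8
```

The bolt is rigid at the same position under about 11 N, so it is home. I'll retreat.

Request:
apply_moves(commands=[[[1,0.0022,0.0045,0,0],[1,0.0044,0.009,0,0],[1,0.011,0.0225,0,0],[1,0.022,0.045,0,0],[1,0.022,0.045,0,0],[1,0,0,0.1,0],[1,0,0,0.15,0],[1,0,0,0.15,0],[1,0,0,0,0],[1,0,0,0,0]]])

```text
t: 29.95
eef_pos: [0.6123, 0.1773, 0.1494]
ee_rot: [-3.141, 0.002, -2.029]
force: [-0.0, -0.4, -0.0]
width: 0.0006
gripper_force: 0.0
```

```bash
python3 - <<'E'
from h import *
d=grab('wrist','w4.png');print(arm.get_state()['force'])
c=np.array([.5535,.0565]);y=np.radians(-26);R=np.array([[np.cos(y),-np.sin(y)],[np.sin(y),np.cos(y)]])
im=d['image'].astype(np.float32).mean(2)
for z,ys in((.07,np.arange(84,100,.5)),(.037,np.arange(54,72,1.))):
    p=proj(d,[[*(c+R@[.002,v/1e3]),z] for v in ys]).astype(np.float32);print(ys[0],cv2.remap(im,p[:,0],p[:,1],cv2.INTER_LINEAR).ravel().astype(int))
f=grab('scene','s22.png')['image'];print('tail',f[285:296,335].mean(1).astype(int))
print(f[272:276,320:356].mean(2).mean(0).astype(int))
E
```

```text
[ 0.34106529 -0.04113869  0.20510264]
84.0 [143 129 140 166 185 173 106  35   9   7  10  11  15  24  32  35  35  34
  32  31  26  23  43 105 165 187 189 188 181 159 133 120]
54.0 [242 242 241 244 198 120 191 193 193 193 193 193 192 193 191 192 193 192]
tail [139 136  91 100  96  84  64  52  49  54  57]
[ 68  72  86  97 105 114 133 140 145 151 156 160 166 164 150 146 144 146
 150 154 129 166 179 175 174 174 173 170 165 161 155 151 143 133 126 105]
```

```bash
python3 -c "
from station import arm
print(arm.job_done())"
```

```text
the job is handed in; nothing more can be done
None
```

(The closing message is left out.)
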